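# Fit a lid to its bamboo canister and pack the engraver's styluses

### The arm

A 6-joint arm with a two-finger parallel gripper is mounted at the origin on the work surface. World frame = base frame: x ahead of the robot, y to its left, z up, the work surface at z = 0. Lengths are in m, angles in rad, forces in N, time in s.
With the tool pointing down it reaches from about 0.425 to 0.95 m from the base axis. Payload 14.7 kg.
Tool frame: the origin (TCP) lies on the centre line of the jaws, within the pads' length; the fingertips stand 11 mm ahead of it and the grasp point (between the pads) lies 8 mm behind it; z points along the fingers, y is the direction in which the jaws open and shut (so a half turn about z gives the same grasp; the last joint's range is limited). The gripper opens to 85 mm and grips with 20 to 120 N. Pads are 22 mm wide; open, the fingers measure 114 mm over their backs; the gripper's body (76 mm by 85 mm) begins 54 mm behind the grasp point. The pads swing forward as they close: fully open they stand 13 mm farther back than shut.
Start: joints at [-1.394, 0.48, 1.596, -0, 1.065, -0.047], TCP at [0.144, -0.634, 0.242] pointing down, gripper open.
Joint ranges: [-2.75, 2.75], [-0.82, 2.05], [0.23, 2.67], [-1.56, 4.7], [0.09, 2.69], [-2.92, 2.92]. Speed limits (rad/s): [1.89, 1.89, 2.39, 3.01, 3.01, 3.01].

### API

Orientations are given as a unit quaternion [x, y, z, w].
In Python, from plant import r gives the robot as it stands. The module is installed in compiled form; this text tells all that it offers.
- The arm moves only by the tool play_rows, never from a script. Its argument "commands" is text: rows parted by semicolons, each of 4 numbers parted by spaces: the shift along the world's x, y, z in mm, then the turn about the world's z in degrees. In form: tx ty tz roll; .... A call has 1 to 12 rows; each row is the pose to reach, as a shift and turn from the pose measured when the call began; what a row does not reach only later rows make up. A row lasts 1/10 s, in which the tool goes at most 50 mm and 8.59 degrees, less where a joint would pass 70% of its speed; a pose out of reach is approached as far as the arm can. A call with a gripper value outside its range is refused whole. "grip" is the finger opening in mm, from 0 to 85.4, set as the call begins (left out, the last holds). The fingers move at their own pace and stop on an object; "force" is the grip in N (left out, the last holds). Time passes only in rows, so rows that repeat a pose let the fingers close. It gives the time, the measured TCP pose, the force and the opening at its end, in the units of the state.
- r.read_state(): the state, without advancing time (a new reading comes with each control period).
- r.read_camera(name): name is "scene" or "top" or "wrist"; returns a dict with "frame" (400x640x3 uint8, red, green, blue), "K" (3x3 intrinsics, pixels), "camera_from_world" (4x4, takes a point from world to camera coordinates); the wrist camera has in their place "mount" (4x4, takes a point from camera to tool coordinates, whose origin is the TCP and whose axes are the flange's). Camera axes: x right, y down, z forward; pixel columns grow to the right and rows downward; lengths in m; the calibration is good to about 2 mm. A picture is of the moment at which its call begins: read the wrist's pose just before it. There is no depth.
- r.close_job(): hands the job in, once; it reports no verdict.
The state is a dict: "time_s": time; "joint_pos": joint angles; "qvel": joint speeds; "tau": joint torques, N m; "tool_pos": TCP position; "tool_rot": TCP orientation; "force": force on the tool from outside, world axes, zero at the start; "moment": the same for the moment, N m; "finger_gap": finger opening in m.
Only numpy, scipy, OpenCV 4.12 (cv2) and the standard library are available. Lean on these libraries where they do the work, as an engineer would, in place of code of your own. Each camera call takes 0.05 s, during which the arm holds its last target. There are 200 camera calls.

### The job

Find out which canister this knobbed lid belongs to: try the lid in the stepped gauge, setting it squarely down on each well from the smallest step upward until its plug drops right in, and never try it on a finished canister that it may not fit. The canister of the same colour as that step is the one: drop every stylus from the sloping rest into it, point down, then close it with the lid, pushed in until the brim sits on the rim. Leave all three canisters standing upright and leave the red cup and the polishing stone where they are.

Things in the scene. Friction and masses are not known exactly. Their poses are not given: they have to be found in the camera images.
- lid_k_knob (a point): The knob of the lid, if this is the one of lid_k, lid_m, lid_t that is present. Knob upright, 22 mm thick, 30 mm tall, black with a gold line. The point lies on the axis half-way up the knob: 15 mm above the brim's top, 21 mm above the brim's underside, 33 mm above the plug's underside; z up. At the start the lid stands on its plug on the mat.
- lid_k: The same lid: black, round brim 74 mm wide and 6 mm thick, under it a round plug 12 mm deep; 90 g. Exactly one of three lids that look alike from above is present; their plugs are 43, 49 and 55 mm wide, which is which is not told. Origin: centre of the plug's underside, z up.
- lid_m_knob (a point): The knob of the lid, if this is the one of lid_k, lid_m, lid_t that is present. Knob upright, 22 mm thick, 30 mm tall, black with a gold line. The point lies on the axis half-way up the knob: 15 mm above the brim's top, 21 mm above the brim's underside, 33 mm above the plug's underside; z up. At the start the lid stands on its plug on the mat.
- lid_m: The same lid: black, round brim 74 mm wide and 6 mm thick, under it a round plug 12 mm deep; 90 g. Exactly one of three lids that look alike from above is present; their plugs are 43, 49 and 55 mm wide, which is which is not told. Origin: centre of the plug's underside, z up.
- lid_t_knob (a point): The knob of the lid, if this is the one of lid_k, lid_m, lid_t that is present. Knob upright, 22 mm thick, 30 mm tall, black with a gold line. The point lies on the axis half-way up the knob: 15 mm above the brim's top, 21 mm above the brim's underside, 33 mm above the plug's underside; z up. At the start the lid stands on its plug on the mat.
- lid_t: The same lid: black, round brim 74 mm wide and 6 mm thick, under it a round plug 12 mm deep; 90 g. Exactly one of three lids that look alike from above is present; their plugs are 43, 49 and 55 mm wide, which is which is not told. Origin: centre of the plug's underside, z up.
- gauge: The stepped gauge: a fixed wooden stair of three painted treads in a row, 264 mm long (along its y), 90 mm wide (along its x); place and yaw vary. Each tread is 88 mm long with a round well 16 mm deep in its middle. Origin: middle of the underside; smallest step at +y.
- step1 (a point): Centre of the mouth of the well in the first step (smallest, red tread, 30 mm high): well diameter 47 mm, 16 mm deep, for the 43 mm plug, which drops in until the brim lies on the tread. A lid with a larger plug stays standing on the tread. z up.
- step2 (a point): Centre of the mouth of the well in the second step (middle, green tread, 45 mm high): well diameter 53 mm, 16 mm deep, for the 49 mm plug, which drops in until the brim lies on the tread. A lid with a larger plug stays standing on the tread. z up.
- step3 (a point): Centre of the mouth of the well in the third step (largest, ochre tread, 60 mm high): well diameter 59 mm, 16 mm deep, for the 55 mm plug, which drops in until the brim lies on the tread. A lid with a larger plug stays standing on the tread. z up.
- canister_red: The red lacquered bamboo canister with gold bands and a black belt, loose, upright, open at the top: outside 74 mm wide and 150 mm tall, floor 8 mm thick, bore 47 mm, the same as the red step's well; 0.4 kg. Origin: centre of the underside, z up. Which canister stands in which place varies.
- red_mouth (a point): Centre of the red canister's mouth, in the plane of its rim, 150 mm above its underside and 142 mm above its inner floor. A stylus leans in it by up to 0.53 rad and ends 20 to 40 mm below the rim; the lid's plug goes 12 mm in.
- canister_green: The green lacquered bamboo canister with gold bands and a black belt, loose, upright, open at the top: outside 74 mm wide and 150 mm tall, floor 8 mm thick, bore 53 mm, the same as the green step's well; 0.4 kg. Origin: centre of the underside, z up. Which canister stands in which place varies.
- green_mouth (a point): Centre of the green canister's mouth, in the plane of its rim, 150 mm above its underside and 142 mm above its inner floor. A stylus leans in it by up to 0.53 rad and ends 20 to 40 mm below the rim; the lid's plug goes 12 mm in.
- canister_ochre: The ochre lacquered bamboo canister with gold bands and a black belt, loose, upright, open at the top: outside 74 mm wide and 150 mm tall, floor 8 mm thick, bore 59 mm, the same as the ochre step's well; 0.4 kg. Origin: centre of the underside, z up. Which canister stands in which place varies.
- ochre_mouth (a point): Centre of the ochre canister's mouth, in the plane of its rim, 150 mm above its underside and 142 mm above its inner floor. A stylus leans in it by up to 0.53 rad and ends 20 to 40 mm below the rim; the lid's plug goes 12 mm in.
- stylus1_mid (a point): An engraving stylus (3 to 5 of five are present): round handle 10 mm thick, domed gold butt, thinner brass shank (7 mm) and point; 105 mm long, 30 g. The point given lies on its axis half-way along; its z axis runs from the steel point to the butt. It starts lying point down in a channel of the sloping rest.
- stylus2_mid (a point): An engraving stylus (3 to 5 of five are present): round handle 10 mm thick, domed gold butt, thinner brass shank (7 mm) and point; 105 mm long, 30 g. The point given lies on its axis half-way along; its z axis runs from the steel point to the butt. It starts lying point down in a channel of the sloping rest.
- stylus3_mid (a point): An engraving stylus (3 to 5 of five are present): round handle 10 mm thick, domed gold butt, thinner brass shank (7 mm) and point; 105 mm long, 30 g. The point given lies on its axis half-way along; its z axis runs from the steel point to the butt. It starts lying point down in a channel of the sloping rest.
- stylus4_mid (a point): An engraving stylus (3 to 5 of five are present): round handle 10 mm thick, domed gold butt, thinner brass shank (7 mm) and point; 105 mm long, 30 g. The point given lies on its axis half-way along; its z axis runs from the steel point to the butt. It starts lying point down in a channel of the sloping rest.
- stylus5_mid (a point): An engraving stylus (3 to 5 of five are present): round handle 10 mm thick, domed gold butt, thinner brass shank (7 mm) and point; 105 mm long, 30 g. The point given lies on its axis half-way along; its z axis runs from the steel point to the butt. It starts lying point down in a channel of the sloping rest.
- rest: The sloping stylus rest, fixed: five channels 44 mm apart along its y, sloping at 45 degrees; raised edge on its -x side, towards the robot, foot ledge on +x. A stylus lies with its point on the ledge 25 mm above the table, its butt 99 mm up towards the rest's -x; its upper 45 mm stick out free. Origin: middle of the underside.
- lacquer_cup: A small red lacquer cup, 72 mm wide and 75 mm tall, loose; to be left alone. Origin: centre of its underside.
- polishing_stone: A dark polishing stone, 50 x 90 x 35 mm, loose; to be left alone. Origin: centre of its underside.
Mind the look-alikes: they are no part of the job. What is shaped like the canister_red but purple is not meant.

How it is judged:
On the way, in this order (a step that is already met when the one before it is completed fails the run):
1. lid_k: its plug has gone into the well of the first step (red) (horizontal distance between lid_k_knob and step1 below 0.005 m and z of lid_k_knob in the frame of step1 below 0.024 m), for 0.2 s.
2. lid_m: set down centrally on the well of the first step (red), resting on it (horizontal distance between lid_m_knob and step1 below 0.007 m and z of lid_m_knob in the frame of step1 between 0.029 and 0.038 m and contact force between lid_m and gauge above 0.3 N), for 0.1 s.
3. lid_m: its plug has gone into the well of the second step (green) (horizontal distance between lid_m_knob and step2 below 0.005 m and z of lid_m_knob in the frame of step2 below 0.024 m), for 0.2 s.
4. lid_t: set down centrally on the well of the first step (red), resting on it (horizontal distance between lid_t_knob and step1 below 0.007 m and z of lid_t_knob in the frame of step1 between 0.029 and 0.038 m and contact force between lid_t and gauge above 0.3 N), for 0.1 s.
5. lid_t: set down centrally on the well of the second step (green), resting on it (horizontal distance between lid_t_knob and step2 below 0.007 m and z of lid_t_knob in the frame of step2 between 0.029 and 0.038 m and contact force between lid_t and gauge above 0.3 N), for 0.1 s.
6. lid_t: its plug has gone into the well of the third step (ochre) (horizontal distance between lid_t_knob and step3 below 0.005 m and z of lid_t_knob in the frame of step3 below 0.024 m), for 0.2 s.
At the end, for the whole second after the job is handed in: The lid is plugged into the canister of its gauge step's colour (within 5 mm of centre, 9 mm or more deep, level), at rest; every stylus is in that canister, point down (within 0.7 rad), middle within 30 mm of the lid's axis; all canisters upright on the table (horizontal distance between lid_k_knob and red_mouth below 0.005 m and z of lid_k_knob in the frame of red_mouth below 0.024 m and angle between each of lid_k_knob, lid_m_knob, lid_t_knob, canister_red, canister_green, canister_ochre's own z axis and vertical below 0.06 rad and linear speed of each of lid_k, lid_m, lid_t below 0.02 m/s and horizontal distance between each of stylus1_mid, stylus2_mid, stylus3_mid, stylus4_mid, stylus5_mid and lid_k_knob below 0.03 m and horizontal distance between lid_m_knob and green_mouth below 0.005 m and z of lid_m_knob in the frame of green_mouth below 0.024 m and horizontal distance between each of stylus1_mid, stylus2_mid, stylus3_mid, stylus4_mid, stylus5_mid and lid_m_knob below 0.03 m and horizontal distance between lid_t_knob and ochre_mouth below 0.005 m and z of lid_t_knob in the frame of ochre_mouth below 0.024 m and horizontal distance between each of stylus1_mid, stylus2_mid, stylus3_mid, stylus4_mid, stylus5_mid and lid_t_knob below 0.03 m and height (world z) of each of canister_red, canister_green, canister_ochre below 0.01 m and angle between each of stylus1_mid, stylus2_mid, stylus3_mid, stylus4_mid, stylus5_mid's own z axis and vertical below 0.7 rad and height (world z) of each of stylus1_mid, stylus2_mid, stylus3_mid, stylus4_mid, stylus5_mid below 0.1 m); the robot touches nothing.
It fails at once if the lid pressed against a canister that it is not for (contact force between any of lid_k, lid_t and canister_green above 1 N or contact force between any of lid_k, lid_m and canister_ochre above 1 N or contact force between any of lid_m, lid_t and canister_red above 1 N).
It fails at once if the red cup or the polishing stone pushed more than 2.5 cm, or the cup tipped (distance of any of lacquer_cup, polishing_stone from where it was at the start of the episode above 0.025 m or angle between lacquer_cup's own z axis and vertical above 0.5 rad).
Of lid_k, lid_m, lid_t only 1 to 1 are there at a start; the rules pass over those that are not, and their reading is None.
Of stylus1, stylus2, stylus3, stylus4, stylus5 only 3 to 5 are there at a start; the rules pass over those that are not, and their reading is None.
At some moment in a run one of lid_k, lid_m, lid_t may be knocked a few centimetres aside while the robot is not near it.
It also fails if it takes over 210 s, if anything falls off the work surface, if the arm or the gripper's body presses on something with over 40 N, if the wrist force passes 120 N, or if a joint passes its speed limit or range.

## Working session

There is one attempt and no reset: what is moved stays moved. The work goes in short steps, Python scripts to look and compute and a tool call to move; the robot and the scene stay as the last step left them, time stands still between calls to the robot, and variables do not carry over. Pictures are saved under pics/ and viewed, about 12 in all and at most 16, crops included, and the job is handed in when it is done.

Besides the shell and the picture viewer there is one more tool, called after "Emit:" in YAML: its name, and indented under it one key for each argument. play_rows: Moves the arm, as the interface text tells. Its arguments: {"type":"object","properties":{"commands":{"type":"string"},"grip":{"type":"number"},"force":{"type":"number"}},"required":["commands"]}

```bash
mkdir -p pics; cat > h.py <<'E'
from plant import r
import numpy as np, cv2
from scipy.spatial.transform import Rotation as R
def cam(name,save=None):
    s=r.read_state(); c=r.read_camera(name)
    if name=='wrist':
        T=np.eye(4);T[:3,:3]=R.from_quat(s['tool_rot']).as_matrix();T[:3,3]=s['tool_pos']
        W=T@np.array(c['mount'])
    else: W=np.linalg.inv(np.array(c['camera_from_world']))
    f=c['frame']
    if save: cv2.imwrite(f'pics/{save}.png',f[:,:,::-1])
    return f,np.array(c['K']),W
def ray(K,W,u,v):
    d=W[:3,:3]@np.linalg.inv(K)@np.array([u,v,1.]);return W[:3,3],d
def onz(K,W,u,v,z):
    o,d=ray(K,W,u,v);return o+d*(z-o[2])/d[2]
def proj(K,W,p):
    q=np.linalg.inv(W)@np.append(p,1);q=K@q[:3];return q[:2]/q[2]
E
python3 - <<'E'
from h import *
for n in ['scene','top']:
    f,K,W=cam(n,n+'0'); print(n,K.tolist(),W.round(3).tolist())
f,K,W=cam('wrist','wrist0');print(K.tolist(),W.round(3).tolist())
print(r.read_state())
E
```

```text
scene [[438.69921492457695, 0.0, 324.5043013604741], [0.0, 438.69921492457695, 200.97360918853295], [0.0, 0.0, 1.0]] [[0.439, 0.728, -0.526, 1.133], [0.898, -0.367, 0.242, -0.239], [-0.016, -0.579, -0.815, 0.958], [0.0, 0.0, 0.0, 1.0]]
top [[391.91346579819043, 0.0, 318.25488764176146], [0.0, 391.91346579819043, 200.66663049702234], [0.0, 0.0, 1.0]] [[0.005, -0.993, 0.115, 0.44], [-1.0, -0.006, -0.008, 0.014], [0.008, -0.115, -0.993, 1.27], [0.0, 0.0, 0.0, 1.0]]
[[299.8556535907186, 0.0, 325.76397765610346], [0.0, 299.8556535907186, 202.00547539558244], [0.0, 0.0, 1.0]] [[0.223, -0.927, -0.301, 0.222], [-0.975, -0.212, -0.068, -0.616], [-0.001, 0.309, -0.951, 0.373], [0.0, 0.0, 0.0, 1.0]]
{'time_s': 0.15, 'joint_pos': array([-1.39362511e+00,  4.80680398e-01,  1.59672998e+00,  2.16826376e-06,
        1.06510446e+00, -4.65652336e-02]), 'qvel': array([ 2.03238176e-03, -1.58423733e-03, -1.26312474e-03,  8.60103416e-04,
       -9.60687000e-05,  4.28827719e-04]), 'tau': array([ 8.45358154e-04, -9.51157594e+01, -4.30457282e+01, -1.16870033e-04,
        8.05352116e-03, -1.77591147e-05]), 'tool_pos': array([ 0.14420801, -0.63348988,  0.24182429]), 'tool_rot': array([ 9.93749226e-01,  1.11634508e-01, -2.91431980e-05, -4.60172375e-04]), 'force': array([ 0.08872576, -0.22069309, -0.61581733]), 'moment': array([-0.05056635, -0.00433006,  0.00211362]), 'finger_gap': 0.0853232904681087}
```

View pics/top0.png

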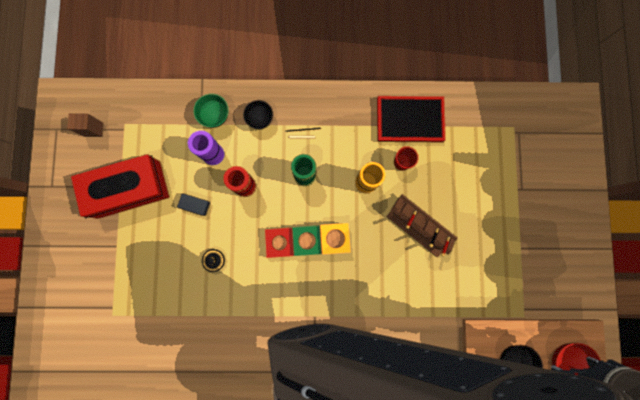

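View pics/scene0.png

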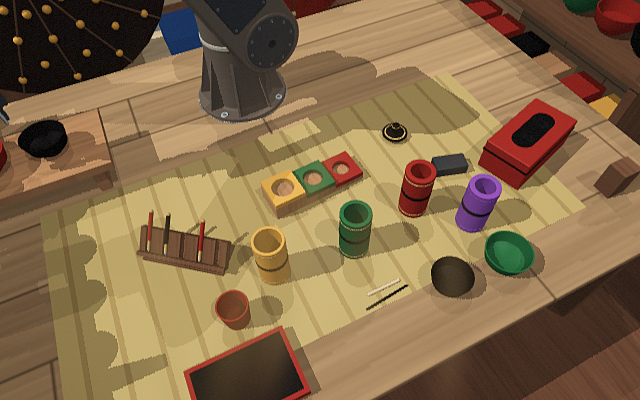

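The top view shows the lid at (213,260). The gauge wells are at red (280,242), green (306,240) and ochre (336,238). The canisters are at red (238,180), green (303,169) and ochre (371,176), and the rest is at about (422,224) with three styli visible. I'll compute coarse positions next.

```bash
python3 - <<'E'
from h import *
f,K,W=cam('top')
P=dict(lid=(213,259,.033),s1=(280,242,.03),s2=(306,240,.045),s3=(336,238,.06),red=(238,175,.15),green=(304,163,.15),ochre=(371,171,.15),cup=(406,157,.075),purple=(200,141,.15),rest=(422,224,.05),stone=(193,204,.03))
for k,(u,v,z) in P.items(): print(k,onz(K,W,u,v,z).round(3))
c=cv2.resize(f[180:270,365:480],None,fx=6,fy=6,interpolation=cv2.INTER_CUBIC)
cv2.imwrite('pics/rest0.png',c[:,:,::-1])
E
```

```text
lid [0.398 0.332 0.033]
s1 [0.452 0.124 0.03 ]
s2 [0.458 0.042 0.045]
s3 [ 0.465 -0.05   0.06 ]
red [0.643 0.238 0.15 ]
green [0.679 0.048 0.15 ]
ochre [ 0.657 -0.147  0.15 ]
cup [ 0.717 -0.267  0.075]
purple [0.743 0.352 0.15 ]
rest [ 0.51  -0.319  0.05 ]
stone [0.57  0.402 0.03 ]
```

View pics/rest0.png

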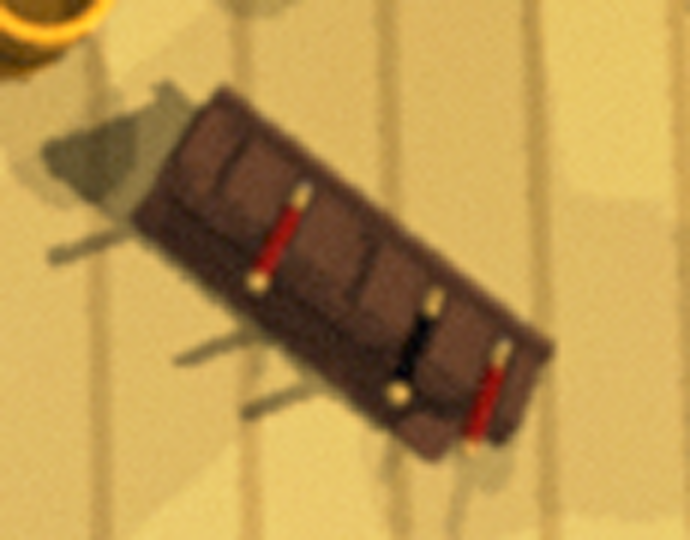

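The rest holds three styli, in channels 2, 4 and 5, with their butts towards lower-left. I'll move over to the lid and turn the tool so the jaws open across the gauge.

Emit:
play_rows:
  commands: "356 383 58 77; 356 383 58 77; 356 383 58 77; 356 383 58 77; 356 383 58 77; 356 383 58 77; 356 383 58 77; 356 383 58 77; 356 383 58 77; 356 383 58 77; 356 383 58 77; 356 383 58 77"
  grip: 60

```text
time_s: 1.4
tool_pos: [0.5024, -0.248, 0.3002]
tool_rot: [0.707, 0.707, 0.0, 0.0]
force: [-0.5, -0.6, 0.1]
finger_gap: 0.0603
```

Emit:
play_rows:
  commands: "-30 580 -20 0; -30 580 -20 0; -30 580 -20 0; -30 580 -20 0; -30 580 -20 0; -30 580 -20 0; -30 580 -20 0; -30 580 -20 0; -30 580 -20 0; -30 580 -20 0; -30 580 -20 0; -100 582 -130 0"

```text
time_s: 2.6
tool_pos: [0.4523, 0.317, 0.244]
tool_rot: [0.707, 0.708, 0.006, 0.001]
force: [0.4, 2.1, -1.2]
finger_gap: 0.0601
```

Emit:
play_rows:
  commands: "-70 0 -110 0; -70 0 -110 0; -70 0 -110 0; -70 0 -110 0"

```text
time_s: 3.0
tool_pos: [0.3791, 0.315, 0.1313]
tool_rot: [0.706, 0.708, 0.002, 0.001]
force: [0.2, 0.6, 0.5]
finger_gap: 0.0597
```

```bash
python3 - <<'E'
from h import *
s=r.read_state();print(s['time_s'],s['tool_pos'],R.from_quat(s['tool_rot']).as_matrix()[:,0],s['force'],s['joint_pos'])
f,K,W=cam('wrist','w1')
print(proj(K,W,s['tool_pos']))
E
```

```text
3.0 [0.37913146 0.31504683 0.13129477] [-0.00232291  0.99999449  0.00237301] [0.23755981 0.60306526 0.54465407] [ 6.32231513e-01  4.18705168e-01  2.06124569e+00 -8.83910733e-04
  6.56873171e-01  6.30612232e-01]
[324.4701763  272.00851114]
```

View pics/w1.png

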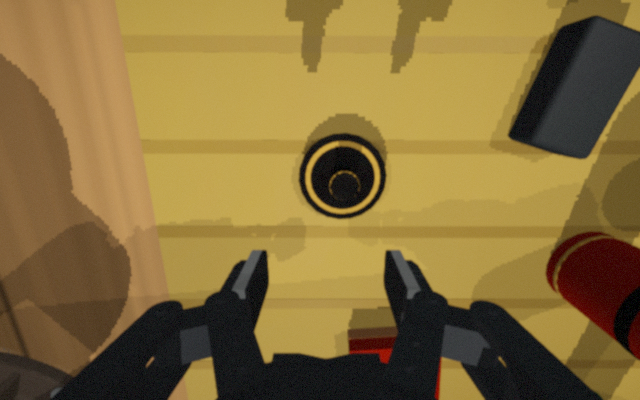

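The lid's brim circle is centred at about (343,176), with the knob ring near (344,184). I'll fit it.

```bash
cat >> h.py <<'E'
def lidfit(zbrimtop,roi,name='wrist',thr=60,save=None):
    f,K,W=cam(name,save); x0,y0,x1,y1=roi
    g=f[y0:y1,x0:x1].max(2); m=(g<thr).astype(np.uint8)
    cs,_=cv2.findContours(m,cv2.RETR_EXTERNAL,cv2.CHAIN_APPROX_NONE)
    c=max(cs,key=cv2.contourArea).reshape(-1,2)+[x0,y0]
    P=np.array([onz(K,W,u,v,zbrimtop) for u,v in c])[:,:2].astype(np.float32)
    ctr,rad=cv2.minEnclosingCircle(P)
    e=cv2.fitEllipse(P*1000)
    return np.array(ctr),rad,np.array(e[0]),np.array(e[1])
E
python3 - <<'E'
from h import *
print(lidfit(.015,(280,110,410,240)))
print(onz(*cam('wrist')[1:],344,184,.048))
E
```

```text
(array([0.39397681, 0.33667836]), 0.036487895995378494, array([393.95504761, 336.60217285]), array([71.47568512, 71.74650574]))
[0.39797352 0.3403205  0.048     ]
```

Emit:
play_rows:
  commands: "15 22 0 0; 15 22 -40 0; 15 22 -80 0; 15 22 -95 0; 15 22 -95 0; 15 22 -95 0"
  grip: 50

```text
time_s: 3.75
tool_pos: [0.4002, 0.3396, 0.0411]
tool_rot: [0.707, 0.707, 0.007, 0.001]
force: [-0.3, -0.4, 0.1]
finger_gap: 0.0498
```

Emit:
play_rows:
  commands: "0 0 0 0; 0 0 0 0; 0 0 0 0; 0 0 0 0; 0 0 0 0; 0 0 0 0; 0 0 0 0; 0 0 0 0"
  grip: 15
  force: 40

```text
time_s: 4.55
tool_pos: [0.4014, 0.3403, 0.0428]
tool_rot: [0.707, 0.707, 0.009, 0.002]
force: [0.3, -2.7, 15.3]
finger_gap: 0.0206
```

Emit:
play_rows:
  commands: "0 0 40 0; 0 0 100 0; 0 0 130 0; 40 -40 144 0; 71 -80 144 0; 71 -130 144 0; 71 -180 144 0; 71 -210 144 0; 71 -210 144 0; 71 -210 144 0;71 -210 144 0"

```text
time_s: 5.65
tool_pos: [0.4727, 0.1309, 0.1874]
tool_rot: [0.707, 0.707, 0.009, 0.002]
force: [-0.8, 0.3, -0.0]
finger_gap: 0.0202
```

```bash
python3 - <<'E'
from h import *
s=r.read_state();print(s['time_s'],s['tool_pos'],R.from_quat(s['tool_rot']).as_matrix().round(3).tolist(),s['force'])
f,K,W=cam('wrist','w2')
E
```

```text
5.65 [0.47271414 0.13094864 0.18738866] [[-0.001, 1.0, 0.016], [1.0, 0.001, 0.01], [0.01, 0.016, -1.0]] [-0.81107666  0.26312408 -0.01757884]
```

View pics/w2.png

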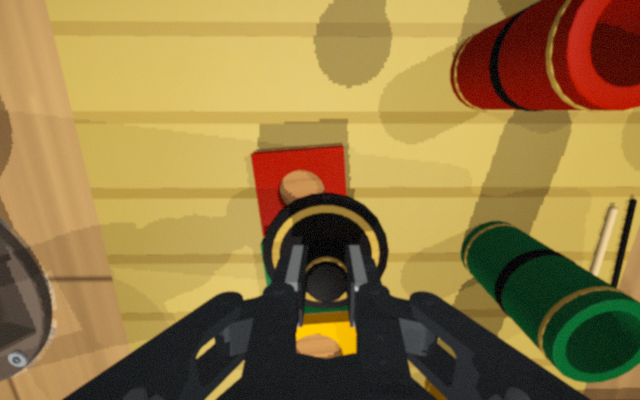

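The lid is held at ellipse (327,245). The red well is at (302,185) and partly hidden, so I'll shift to see wells 1 and 2 clearly.

Emit:
play_rows:
  commands: "0 -50 30 0; 0 -100 60 0; 0 -120 60 0; 0 -120 60 0; 0 -120 60 0; 0 -120 60 0"

```text
time_s: 6.3
tool_pos: [0.4724, 0.0124, 0.2468]
tool_rot: [0.706, 0.708, 0.009, 0.002]
force: [0.4, -0.6, -1.5]
finger_gap: 0.0203
```

```bash
cat >> h.py <<'E'
from scipy.optimize import least_squares
def circ(P,rad=None):
    x0=np.append(P.mean(0),rad or .03)
    if rad: s=least_squares(lambda x:np.hypot(*(P-x[:2]).T)-rad,x0[:2],loss='soft_l1',f_scale=.0005)
    else: s=least_squares(lambda x:np.hypot(*(P-x[:2]).T)-x[2],x0,loss='soft_l1',f_scale=.0005)
    return s.x, np.abs(s.fun).mean()
def held(f,K,W,z,thr=60,cx=327):
    g=f.max(2); pts=[]
    for u in range(cx-40,cx+41,2):
        v=next((v for v in range(170,250) if (g[v:v+4,u]<thr).all()),None)
        if v: pts.append((u,v))
    for v in range(215,246,2):
        row=np.where(g[v,cx-80:cx+80]<thr)[0]
        if len(row): pts+= [(cx-80+row[0],v),(cx-80+row[-1]+1,v)]
    P=np.array([onz(K,W,u,v,z)[:2] for u,v in pts]);return circ(P,.037)
E
python3 - <<'E'
from h import *
s=r.read_state();print(s['time_s'],s['tool_pos'])
f,K,W=cam('wrist','w3')
c,e=held(f,K,W,s['tool_pos'][2]-.025);print('lid',c,e,'off',c-s['tool_pos'][:2])
E
```

```text
6.3 [0.47242642 0.01240175 0.24684921]
lid [0.47319249 0.00875973] 0.0007082907035202622 off [ 0.00076607 -0.00364202]
```

View pics/w3.png

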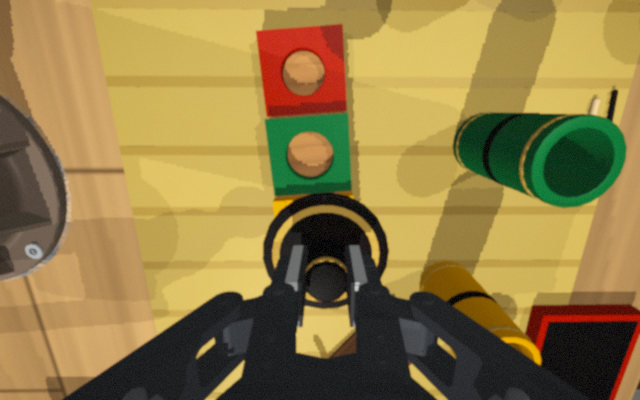

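Wells 1 and 2 are clear at (303,73) and (310,154). I'll fit their mouths.

```bash
cat >> h.py <<'E'
def wells(f,K,W):
    hsv=cv2.cvtColor(f,cv2.COLOR_RGB2HSV);out={}
    M={'s1':(((hsv[...,0]<6)|(hsv[...,0]>172))&(hsv[...,1]>170)&(hsv[...,2]>60),.03,.0235),'s2':((hsv[...,0]>50)&(hsv[...,0]<90)&(hsv[...,1]>110),.045,.0265),'s3':((hsv[...,0]>18)&(hsv[...,0]<30)&(hsv[...,1]>220)&(hsv[...,2]>120),.06,.0295)}
    for k,(m,z,rad) in M.items():
        cs,h=cv2.findContours(m.astype(np.uint8),cv2.RETR_CCOMP,cv2.CHAIN_APPROX_NONE)
        if h is None: continue
        for c,hh in zip(cs,h[0]):
            if hh[3]>=0 and cv2.contourArea(c)>400:
                P=np.array([onz(K,W,u,v,z)[:2] for u,v in c.reshape(-1,2)])
                x,e=circ(P)
                if abs(x[2]-rad)<.006: out[k]=x;print(k,x.round(4),'err',round(e,4))
    return out
E
python3 - <<'E'
from h import *
for n in ['wrist','top']:
    f,K,W=cam(n);wells(f,K,W)
E
```

```text
s1 [0.4514 0.1266 0.0237] err 0.0003
s2 [0.458  0.0416 0.0266] err 0.0003
```

Emit:
play_rows:
  commands: "-22 40 -40 0; -22 45 -80 0; -22 45 -110 0; -22 45 -110 0; -22 45 -110 0; -22 45 -110 0"

```text
time_s: 7.05
tool_pos: [0.4516, 0.0574, 0.1382]
tool_rot: [0.706, 0.708, 0.01, 0.002]
force: [0.5, -0.4, -0.9]
finger_gap: 0.0203
```

```bash
python3 - <<'E'
from h import *
s=r.read_state();print(s['time_s'],s['tool_pos'])
f,K,W=cam('wrist','w4')
c,e=held(f,K,W,s['tool_pos'][2]-.025);print('lid',c,e,'off',c-s['tool_pos'][:2])
wells(f,K,W)
E
```

```text
7.05 [0.45156453 0.05739499 0.13817513]
lid [0.45250963 0.05406849] 0.0006610130638687599 off [ 0.0009451 -0.0033265]
s1 [0.451  0.1281 0.0232] err 0.0003
```

Emit:
play_rows:
  commands: "-1 45 0 0; -1 75 0 0; -1 75 -40 0; -1 75 -54 0; -1 75 -54 0; -1 75 -54 0; -1 75 -54 0; -1 75 -54 0"

```text
time_s: 7.9
tool_pos: [0.4514, 0.1323, 0.0854]
tool_rot: [0.706, 0.708, 0.011, 0.003]
force: [-0.1, 0.3, -0.7]
finger_gap: 0.0204
```

Emit:
play_rows:
  commands: "-1 0 -6 0; -1 0 -10 0; -1 0 -12 0; -1 0 -13 0; -1 0 -14 0; -1 0 -14 0; -1 0 -14 0"

```text
time_s: 8.6
tool_pos: [0.4507, 0.1322, 0.0726]
tool_rot: [0.706, 0.708, 0.011, 0.003]
force: [-8.9, -4.0, 42.8]
finger_gap: 0.0201
```

Contact came at the "standing" height (42 N, TCP 0.0726). I'll wiggle ±2 mm lightly, to be sure it isn't just caught on the edge.

Emit:
play_rows:
  commands: "0 0 -0.3 0; 2 0 -0.3 0; 2 2 -0.3 0; 0 2 -0.3 0; -2 2 -0.3 0; -2 0 -0.3 0; -2 -2 -0.3 0; 0 -2 -0.3 0; 2 -2 -0.3 0; 0 0 -0.3 0; 0 0 -0.3 0"

```text
time_s: 9.7
tool_pos: [0.451, 0.1321, 0.0728]
tool_rot: [0.706, 0.708, 0.011, 0.004]
force: [-0.8, -8.2, 17.5]
finger_gap: 0.0201
```

It doesn't fit the red step, so on to step 2. First I'll take a close look at its well.

Emit:
play_rows:
  commands: "0 0 20 0; 0 -30 60 0; 7 -80 80 0; 7 -130 80 0; 7 -162 80 0; 7 -162 80 0; 7 -162 80 0; 7 -162 80 0"

```text
time_s: 10.5
tool_pos: [0.4578, -0.0293, 0.1526]
tool_rot: [0.706, 0.708, 0.011, 0.003]
force: [-0.6, 0.6, -1.2]
finger_gap: 0.0201
```

```bash
python3 - <<'E'
from h import *
s=r.read_state();print(s['time_s'],s['tool_pos'])
f,K,W=cam('wrist','w5')
c,e=held(f,K,W,s['tool_pos'][2]-.025);print('lid',c,e,'off',c-s['tool_pos'][:2])
wells(f,K,W)
E
```

```text
10.5 [ 0.45780022 -0.02932583  0.15262525]
lid [ 0.45875439 -0.03334743] 0.0005226813701587784 off [ 0.00095418 -0.0040216 ]
s2 [0.4574 0.0404 0.0259] err 0.0002
```

Emit:
play_rows:
  commands: "-1 45 0 0; -1 73.5 0 0; -1 73.5 -40 0; -1 73.5 -55 0; -1 73.5 -55 0; -1 73.5 -55 0; -1 73.5 -55 0; -1 73.5 -55 0"

```text
time_s: 11.35
tool_pos: [0.4575, 0.0445, 0.0985]
tool_rot: [0.706, 0.708, 0.012, 0.004]
force: [-0.0, -0.1, -0.8]
finger_gap: 0.0203
```

Emit:
play_rows:
  commands: "0 0 -5 0; 0 0 -8 0; 0 0 -10 0; 0 0 -10.5 0; 0 0 -10.5 0; 0 0 -10.5 0"

```text
time_s: 11.95
tool_pos: [0.4575, 0.0445, 0.088]
tool_rot: [0.706, 0.708, 0.012, 0.004]
force: [-0.8, 0.1, 0.7]
finger_gap: 0.0199
```

Now down in 1 mm steps through the decision height.

Emit:
play_rows:
  commands: "-0.5 0 -0.7 0; -0.5 0 -1.2 0; -0.5 0 -1.2 0; -0.5 0 -1.2 0"

```text
time_s: 12.35
tool_pos: [0.4575, 0.0443, 0.0875]
tool_rot: [0.706, 0.708, 0.012, 0.004]
force: [-2.2, -4.4, 19.1]
finger_gap: 0.0201
```

Emit:
play_rows:
  commands: "0 0 -0.3 0; 2 0 -0.3 0; 2 2 -0.3 0; 0 2 -0.3 0; -2 2 -0.3 0; -2 0 -0.3 0; -2 -2 -0.3 0; 0 -2 -0.3 0; 2 -2 -0.3 0; 0 0 -0.3 0; 0 0 -0.5 0; 0 0 -0.5 0"

```text
time_s: 13.55
tool_pos: [0.4571, 0.0442, 0.0875]
tool_rot: [0.706, 0.709, 0.012, 0.004]
force: [-4.5, -1.9, 18.8]
finger_gap: 0.0203
```

Blocked at green too. Next I'll measure step 3; its play in the well will also confirm the plug size.

Emit:
play_rows:
  commands: "0 0 20 0; 0 -30 60 0; 7 -80 80 0; 7 -130 80 0; 7 -162 80 0; 7 -162 80 0; 7 -162 80 0; 7 -162 80 0"

```text
time_s: 14.35
tool_pos: [0.4638, -0.1171, 0.1672]
tool_rot: [0.705, 0.709, 0.012, 0.004]
force: [-0.3, 0.1, -1.2]
finger_gap: 0.0202
```

```bash
python3 - <<'E'
from h import *
s=r.read_state();print(s['time_s'],s['tool_pos'])
f,K,W=cam('wrist','w6')
c,e=held(f,K,W,s['tool_pos'][2]-.025);print('lid',c,e,'off',c-s['tool_pos'][:2])
print(wells(f,K,W)); print(proj(K,W,np.array([.4643,-.0473,.06])))
E
```

```text
14.35 [ 0.46375024 -0.11710541  0.16721858]
lid [ 0.46493466 -0.12057805] 0.0004973580684871731 off [ 0.00118442 -0.00347265]
s3 [ 0.4643 -0.047   0.0286] err 0.0003
{'s3': array([ 0.46431976, -0.04703379,  0.02855988])}
[323.06880256 119.63604026]
```

View pics/w6.png

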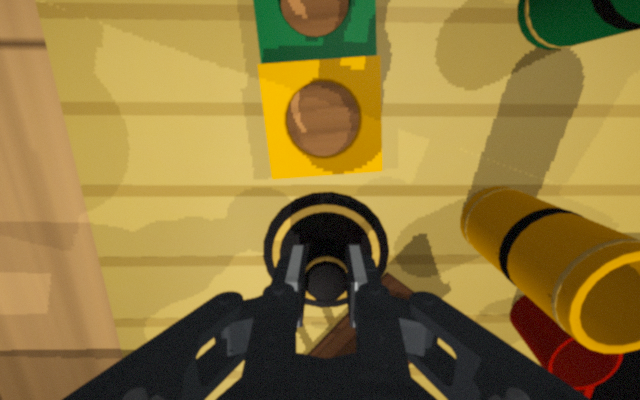

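Step 3's well is at (323,119) and fits the prediction. Moving over it.

Emit:
play_rows:
  commands: "-1 45 0 0; -1 74 0 0; -1 74 -40 0; -1 74 -55 0; -1 74 -55 0; -1 74 -55 0; -1 74 -55 0; -1 74 -55 0"

```text
time_s: 15.2
tool_pos: [0.4634, -0.0429, 0.1131]
tool_rot: [0.705, 0.709, 0.012, 0.005]
force: [-0.5, -0.2, -0.6]
finger_gap: 0.0205
```

Emit:
play_rows:
  commands: "0 0 -5 0; 0 0 -8 0; 0 0 -10 0; 0 0 -12 0; 0 0 -13 0; 0 0 -13 0; 0 0 -13 0"

```text
time_s: 15.9
tool_pos: [0.4634, -0.0429, 0.1001]
tool_rot: [0.705, 0.709, 0.012, 0.005]
force: [-0.2, -0.6, -1.3]
finger_gap: 0.0197
```

It goes in freely. Deeper now, then a sideways play check.

Emit:
play_rows:
  commands: "0 0 -3 0; 0 0 -6 0; 0 0 -8 0; 0 0 -8 0; 0 1 -8 0; 0 2 -8 0; 0 3 -8 0; 0 3 -8 0"

```text
time_s: 16.7
tool_pos: [0.4635, -0.0406, 0.0925]
tool_rot: [0.705, 0.709, 0.012, 0.005]
force: [-4.1, -14.5, 7.6]
finger_gap: 0.0203
```

Emit:
play_rows:
  commands: "0 -2 0 0; 0 -4 0 0; 0 -6 0 0; 0 -6 0 0; 0 -6 0 0"

```text
time_s: 17.2
tool_pos: [0.4635, -0.0466, 0.0925]
tool_rot: [0.705, 0.709, 0.012, 0.005]
force: [-0.7, 0.5, -0.8]
finger_gap: 0.0198
```

Emit:
play_rows:
  commands: "0 -1 0 0; 0 -2 0 0; 0 -2 0 0; 0 -2 0 0"

```text
time_s: 17.6
tool_pos: [0.4634, -0.0481, 0.0926]
tool_rot: [0.705, 0.709, 0.012, 0.005]
force: [-0.9, 9.7, 4.7]
finger_gap: 0.0202
```

```bash
python3 - <<'E'
from h import *
s=r.read_state();print(s['time_s'],s['tool_pos'],s['force'])
f,K,W=cam('wrist','w7')
c,e=held(f,K,W,s['tool_pos'][2]-.025);print('lid',c,e,'off',c-s['tool_pos'][:2])
E
```

```text
17.6 [ 0.46338443 -0.04808417  0.09264718] [-0.8670044   9.74141314  4.71110353]
lid [ 0.46463345 -0.05076713] 0.0004484125716163374 off [ 0.00124902 -0.00268296]
```

The play is about 4–5 mm, so it's the 55 mm plug (a 49 mm one would give 10 mm). This is lid_t, for the ochre canister. I'll centre it, seat it and release.

Emit:
play_rows:
  commands: "0 2 0 0; 0 3.5 0 0; 0 3.5 -1 0; 0 3.5 -2 0; 0 3.5 -2.5 0; 0 3.5 -2.5 0; 0 3.5 -2.5 0; 0 3.5 -2.5 0"

```text
time_s: 18.45
tool_pos: [0.464, -0.0444, 0.0909]
tool_rot: [0.705, 0.709, 0.013, 0.005]
force: [-2.5, 6.4, 22.3]
finger_gap: 0.0205
```

Emit:
play_rows:
  commands: "0 0 0 0; 0 0 0 0; 0 0 0 0; 0 0 0 0; 0 0 10 0; 0 0 40 0; 0 0 80 0; 0 0 100 0; 0 0 100 0; 0 0 100 0"
  grip: 45

```text
time_s: 19.45
tool_pos: [0.4641, -0.0445, 0.1915]
tool_rot: [0.705, 0.709, 0.013, 0.006]
force: [-0.2, 0.1, 0.9]
finger_gap: 0.0452
```

```bash
python3 - <<'E'
from h import *
s=r.read_state();print(s['time_s'],s['tool_pos'])
f,K,W=cam('wrist','w8');print(proj(K,W,np.array([.4643,-.047,.066])))
u,v=proj(K,W,np.array([.4643,-.047,.066])).astype(int)
for thr in (45,60):print(lidfit(.066,(u-75,v-75,u+75,min(v+75,260)),thr=thr))
E
```

```text
19.45 [ 0.46412677 -0.04449287  0.19151285]
[321.54623956 201.94737509]
(array([ 0.46463221, -0.04687217]), 0.03556077927350998, array([464.77246094, -46.86782455]), array([69.21944427, 69.89508057]))
(array([ 0.46470279, -0.04674292]), 0.03577641025185585, array([464.74075317, -46.83719635]), array([69.88878632, 70.32987213]))
```

View pics/w8.png

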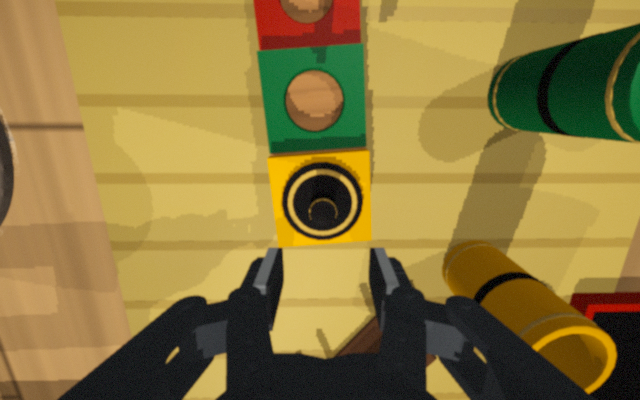

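The lid is seated at (.4646,-.0468). Next, over to the rest.

Emit:
play_rows:
  commands: "20 -50 50 10; 26 -100 50 20; 26 -150 50 30; 26 -200 50 40; 26 -250 50 53; 26 -265 50 53; 26 -265 50 53; 26 -265 50 53; 26 -265 50 53; 26 -265 50 53"
  grip: 40

```text
time_s: 20.6
tool_pos: [0.4891, -0.3081, 0.2397]
tool_rot: [0.315, 0.949, 0.013, -0.002]
force: [-1.0, 0.6, -0.0]
finger_gap: 0.04
```

```bash
python3 - <<'E'
from h import *
s=r.read_state();print(s['time_s'],s['tool_pos'],R.from_quat(s['tool_rot']).as_matrix().round(3).tolist(),s['joint_pos'][5])
f,K,W=cam('wrist','w9');np.savez('w9.npz',f=f,K=K,W=W)
E
```

```text
20.6 [ 0.48914542 -0.3080822   0.23965284] [[-0.801, 0.599, 0.005], [0.599, 0.801, 0.027], [0.012, 0.024, -1.0]] -1.5740093894211793
```

View pics/w9.png

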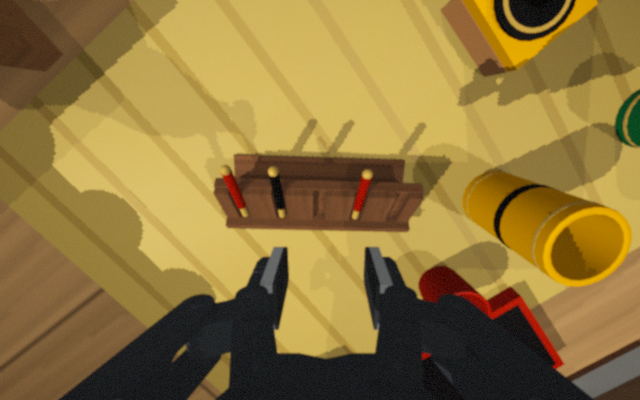

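Butts are at (226,171), (273,172) and (367,174); points at about (244,216), (281,216) and (355,218). The ochre mouth is at about (586,245).

```bash
python3 - <<'E'
from h import *
d=np.load('w9.npz');K,W=d['K'],d['W']
for b,p in [((226,171),(244,217)),((273,172),(281,217)),((367,174),(355,219))]:
    B=onz(K,W,*b,.097);P=onz(K,W,*p,.027);v=(P-B);print(B.round(4),P.round(4),v.round(4),np.linalg.norm(v).round(4),np.degrees(np.arctan2(v[1],v[0])).round(1))
print(onz(K,W,586,246,.15))
E
```

```text
[ 0.4185 -0.3652  0.097 ] [ 0.4718 -0.412   0.027 ] [ 0.0533 -0.0468 -0.07  ] 0.0997 -41.3
[ 0.4452 -0.3313  0.097 ] [ 0.499  -0.3763  0.027 ] [ 0.0537 -0.045  -0.07  ] 0.0991 -40.0
[ 0.4995 -0.2624  0.097 ] [ 0.5559 -0.3057  0.027 ] [ 0.0563 -0.0433 -0.07  ] 0.0998 -37.6
[ 0.6458415  -0.15113672  0.15      ]
```

Emit:
play_rows:
  commands: "21 38 -40 -2; 21 38 -80 -2; 21 38 -110 -2; 21 38 -110 -2; 21 38 -135 -2; 21 38 -154 -2; 21 38 -154 -2; 21 38 -154 -2; 21 38 -154 -2"
  grip: 30

```text
time_s: 21.55
tool_pos: [0.5112, -0.2706, 0.0877]
tool_rot: [0.332, 0.943, 0.013, -0.0]
force: [0.8, -0.2, -0.1]
finger_gap: 0.0302
```

Emit:
play_rows:
  commands: "0 0 0 0; 0 0 0 0; 0 0 0 0; 0 0 0 0; 0 0 0 0; 0 0 0 0; 0 0 0 0"
  grip: 3
  force: 40

```text
time_s: 22.25
tool_pos: [0.5117, -0.2709, 0.0886]
tool_rot: [0.332, 0.943, 0.013, 0.0]
force: [0.2, 1.2, 9.3]
finger_gap: 0.0078
```

Emit:
play_rows:
  commands: "0 0 30 0; 0 0 70 0; 0 0 110 0; 0 0 150 0; 40 30 190 0; 70 70 190 0; 83 110 190 0; 83 150 190 0; 83 166 190 0; 83 166 190 0; 83 166 190 0; 83 166 190 0"

```text
time_s: 23.45
tool_pos: [0.5946, -0.1061, 0.2787]
tool_rot: [0.332, 0.943, 0.013, 0.0]
force: [0.1, -0.3, -0.0]
finger_gap: 0.008
```

```bash
python3 - <<'E'
from h import *
s=r.read_state();print(s['time_s'],s['tool_pos'],s['joint_pos'][5])
f,K,W=cam('wrist','w10');np.savez('w10.npz',f=f,K=K,W=W,p=s['tool_pos'],q=s['tool_rot'])
E
```

```text
23.45 [ 0.59461784 -0.10611578  0.27871125] -1.1486355790225893
```

View pics/w10.png

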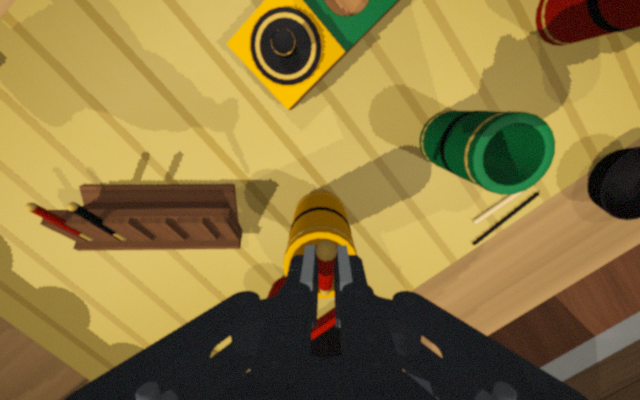

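The hand hides the ochre mouth from here. I'll sidestep so it's in clear view.

Emit:
play_rows:
  commands: "-9 -50 0 0; -9 -100 0 0; -9 -107 0 0; -9 -107 0 0; -9 -107 0 0"

```text
time_s: 24.0
tool_pos: [0.5853, -0.2134, 0.2784]
tool_rot: [0.333, 0.943, 0.013, 0.0]
force: [0.2, -0.8, -0.2]
finger_gap: 0.0079
```

```bash
cat >> h.py <<'E'
def mouth(f,K,W,guess=(.65,-.15),z=.15,save=None):
    # inner bore edge: bright ochre rim ring -> hole contour, rays onto rim plane
    hsv=cv2.cvtColor(f,cv2.COLOR_RGB2HSV)
    m=((hsv[...,0]>14)&(hsv[...,0]<30)&(hsv[...,1]>200)&(hsv[...,2]>170)).astype(np.uint8)
    cs,h=cv2.findContours(m,cv2.RETR_CCOMP,cv2.CHAIN_APPROX_NONE)
    for c,hh in zip(cs,h[0]):
        if cv2.contourArea(c)>300:
            P=np.array([onz(K,W,u,v,z)[:2] for u,v in c.reshape(-1,2)])
            x,e=circ(P)
            if np.hypot(*(x[:2]-guess))<.05: print('hole' if hh[3]>=0 else 'outer',x.round(4),'err',round(e,4),c.reshape(-1,2).mean(0))
E
python3 - <<'E'
from h import *
s=r.read_state();print(s['time_s'],s['tool_pos'])
f,K,W=cam('wrist','w11');np.savez('w11.npz',f=f,K=K,W=W)
print(proj(K,W,np.array([.65,-.15,.15])))
mouth(f,K,W)
d=np.load('w9.npz');print('w9');mouth(d['f'],d['K'],d['W'])
for n in('scene','top'):
    print(n);mouth(*cam(n))
E
```

```text
24.0 [ 0.58525142 -0.21339723  0.27844713]
[418.84919683 207.89508701]
outer [ 0.6474 -0.1519  0.0364] err 0.0019 [409.748 203.592]
hole [ 0.6477 -0.1541  0.0283] err 0.0027 [413.18857143 208.46285714]
w9
outer [ 0.6472 -0.1525  0.0366] err 0.0016 [580.90384615 245.70769231]
hole [ 0.651  -0.1573  0.0256] err 0.0038 [580.8125     254.84659091]
sceneTraceback (most recent call last):
  File "<stdin>", line 8, in <module>
  File "h.py", line 60, in mouth
    for c,hh in zip(cs,h[0]):
                       ~^^^
TypeError: 'NoneType' object is not subscriptable
```

View pics/w11.png

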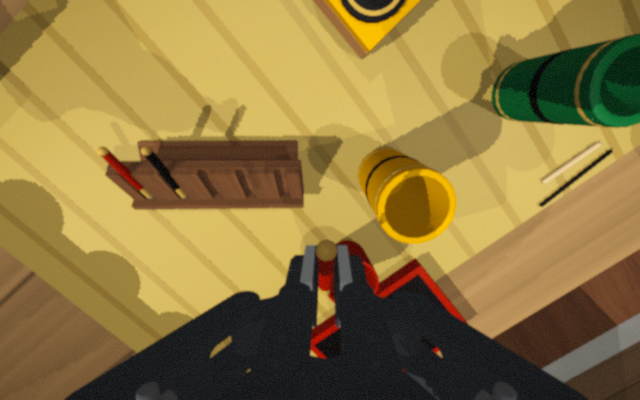

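The mouth centre is at about (415,206), giving (.6475,-.152), and two views agree. I'll move to the pre-insert pose.

Emit:
play_rows:
  commands: "15 40 0 0; 35 83 0 0; 35 83 -20 0; 35 83 -43 0; 35 83 -43 0; 35 83 -43 0; 35 83 -43 0"

```text
time_s: 24.8
tool_pos: [0.6211, -0.1294, 0.2369]
tool_rot: [0.332, 0.943, 0.013, 0.001]
force: [-0.2, 0.0, 0.6]
finger_gap: 0.008
```

```bash
python3 - <<'E'
from h import *
s=r.read_state();p=s['tool_pos'];print(s['time_s'],p)
f,K,W=cam('wrist','w12');f2,K2,W2=cam('scene','sc12')
h=np.array([.778,-.628,0])
B=p-h*.0149+[0,0,.0104];P=p+h*.059-[0,0,.0636]
print('butt',proj(K,W,B),proj(K2,W2,B),'pt',proj(K2,W2,P),'mouth',proj(K2,W2,np.array([.6475,-.152,.15])))
c=cv2.resize(f2[150:330,180:360],None,fx=3.3,fy=3.3,interpolation=cv2.INTER_CUBIC);cv2.imwrite('pics/sc12c.png',c[:,:,::-1])
E
```

```text
24.8 [ 0.62105417 -0.12939472  0.2368943 ]
butt [324.74685573 253.79659995] [269.04969771 194.40369135] pt [262.80679692 243.99671637] mouth [267.22464646 239.69402977]
```

View pics/sc12c.png

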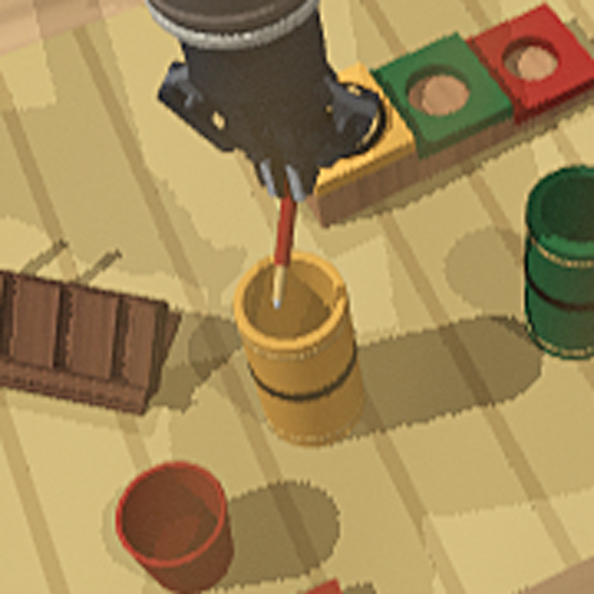

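The stylus point is at crop (277,303), within 2 px of prediction, and the mouth matches too. Descend and release.

Emit:
play_rows:
  commands: "-1 0 -20 0; -1 0 -40 0; -1 0 -55 0; -1 0 -63 0; -1 0 -67 0; -1 0 -67 0; -1 0 -67 0"

```text
time_s: 25.6
tool_pos: [0.6204, -0.1298, 0.1705]
tool_rot: [0.332, 0.943, 0.013, 0.001]
force: [0.9, -0.5, -0.3]
finger_gap: 0.0081
```

Emit:
play_rows:
  commands: "0 0 0 0; 0 0 0 0; 0 0 0 0; 0 0 0 0; 0 0 0 0; 0 0 20 0; 0 0 60 0; 0 0 100 0; 0 0 110 0; 0 0 110 0"
  grip: 30

```text
time_s: 26.6
tool_pos: [0.6213, -0.13, 0.2824]
tool_rot: [0.332, 0.943, 0.013, 0.003]
force: [-0.8, 0.4, -1.4]
finger_gap: 0.0298
```

```bash
python3 - <<'E'
from h import *
f2,K2,W2=cam('scene','sc13')
c=cv2.resize(f2[100:330,120:400],None,fx=2.6,fy=2.6,interpolation=cv2.INTER_CUBIC);cv2.imwrite('pics/sc13c.png',c[:,:,::-1])
print(proj(K2,W2,np.array([.6475,-.152,.15])))
E
```

```text
[267.22464646 239.69402977]
```

View pics/sc13c.png

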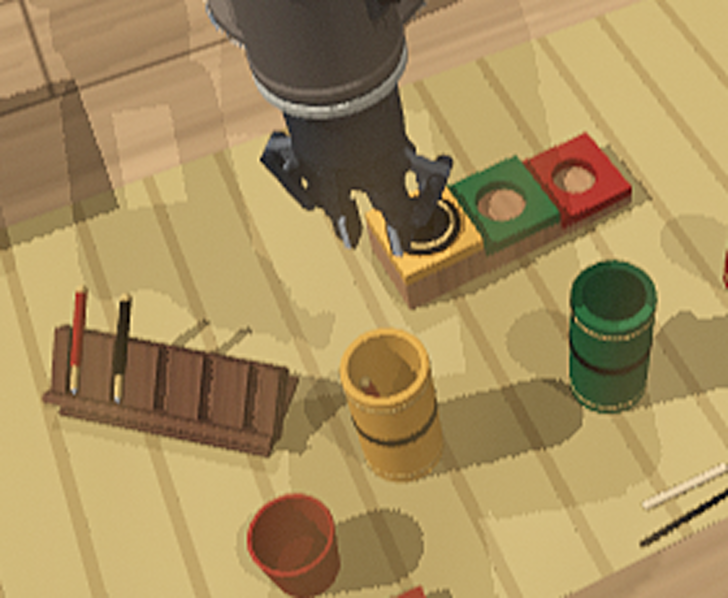

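The first stylus is inside (red showing in the bore) and the canister hasn't moved. Next is the black one.

Emit:
play_rows:
  commands: "-30 -40 0 0; -60 -80 0 0; -90 -120 0 0; -120 -160 0 0; -150 -195 0 0; -164 -210 -40 0; -164 -210 -80 0; -164 -210 -120 0; -164 -210 -150 0; -164 -210 -150 0; -164 -210 -150 0"

```text
time_s: 27.75
tool_pos: [0.4558, -0.3392, 0.1298]
tool_rot: [0.332, 0.943, 0.014, 0.001]
force: [0.6, -0.2, 0.4]
finger_gap: 0.0302
```

Emit:
play_rows:
  commands: "1 -1 -20 0; 1 -1 -35 0; 1 -1 -42 0; 1 -1 -42 0; 1 -1 -42 0; 1 -1 -42 0"

```text
time_s: 28.35
tool_pos: [0.4573, -0.3406, 0.0889]
tool_rot: [0.332, 0.943, 0.013, 0.001]
force: [1.0, -0.0, -0.0]
finger_gap: 0.0302
```

Emit:
play_rows:
  commands: "0 0 0 0; 0 0 0 0; 0 0 0 0; 0 0 0 0; 0 0 0 0; 0 0 0 0; 0 0 0 0"
  grip: 3

```text
time_s: 29.05
tool_pos: [0.4575, -0.3408, 0.0892]
tool_rot: [0.332, 0.943, 0.013, 0.002]
force: [0.3, -0.4, 7.2]
finger_gap: 0.0077
```

Emit:
play_rows:
  commands: "0 0 40 0; 0 0 90 0; 0 0 140 0; 0 0 180 0; 30 35 190 8; 60 70 190 16; 90 105 190 24; 120 140 190 32; 150 160 190 40; 159 171 190 48; 159 171 190 56; 159 171 190 64"

```text
time_s: 30.25
tool_pos: [0.6168, -0.169, 0.2788]
tool_rot: [-0.221, 0.975, 0.012, -0.006]
force: [0.9, 0.9, -0.4]
finger_gap: 0.0079
```

Emit:
play_rows:
  commands: "0 0 -10 8; 0 0 -20 8; 0 0 -30 8; 0 0 -30 8; 0 0 -30 8"

```text
time_s: 30.75
tool_pos: [0.6166, -0.1691, 0.2486]
tool_rot: [-0.288, 0.958, 0.012, -0.007]
force: [0.4, -0.4, -0.4]
finger_gap: 0.008
```

```bash
python3 - <<'E'
from h import *
s=r.read_state();p=s['tool_pos'];print(s['time_s'],p,s['joint_pos'][5])
M=R.from_quat(s['tool_rot']).as_matrix();h=-M[:,0];h[2]=0;print(h)
f2,K2,W2=cam('scene','sc14')
P=p+h*.0585-[0,0,.0642];print('pt',P,proj(K2,W2,P),'TCP goal',np.array([.6475,-.152])-.035*h[:2])
c=cv2.resize(f2[150:330,180:360],None,fx=3.3,fy=3.3,interpolation=cv2.INTER_CUBIC);cv2.imwrite('pics/sc14c.png',c[:,:,::-1])
E
```

```text
30.75 [ 0.61658901 -0.16907221  0.24858975] -2.4819720319300442
[0.83433257 0.55122114 0.        ]
pt [ 0.66539746 -0.13682578  0.18438975] [275.26209804 235.08135688] TCP goal [ 0.61829836 -0.17129274]
```

View pics/sc14c.png

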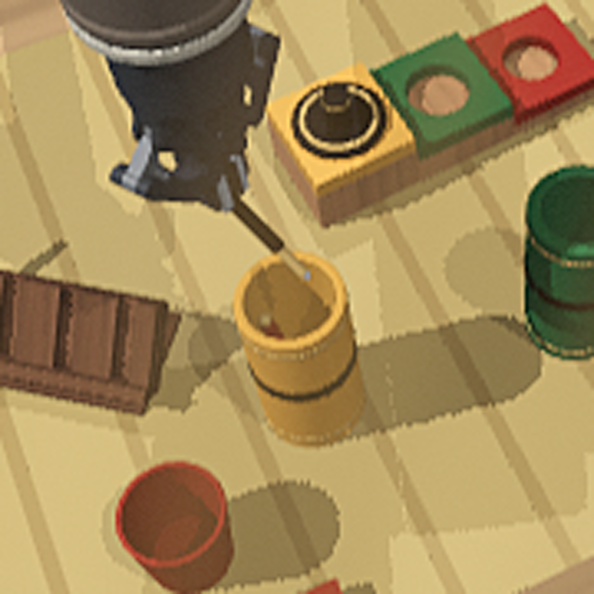

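The point at crop (310,278) matches the prediction. Descend and release.

Emit:
play_rows:
  commands: "1.5 -2 -20 0; 1.5 -2 -45 0; 1.5 -2 -65 0; 1.5 -2 -75 0; 1.5 -2 -78 0; 1.5 -2 -78 0; 1.5 -2 -78 0"

```text
time_s: 31.5
tool_pos: [0.619, -0.1713, 0.172]
tool_rot: [-0.288, 0.958, 0.011, -0.006]
force: [1.1, 1.4, -0.7]
finger_gap: 0.0082
```

Emit:
play_rows:
  commands: "0 0 0 0; 0 0 0 0; 0 0 0 0; 0 0 0 0; 0 0 0 0; 0 0 20 0; 0 0 60 0; 0 0 100 0; 0 0 110 -8; 0 0 110 -16; 0 0 110 -24; 0 0 110 -32"
  grip: 30

```text
time_s: 32.7
tool_pos: [0.6189, -0.1713, 0.2822]
tool_rot: [-0.01, 1.0, 0.013, -0.003]
force: [0.4, 1.4, 0.3]
finger_gap: 0.03
```

Emit:
play_rows:
  commands: "-30 -35 0 -8; -60 -68 0 -16; -95 -103 0 -24; -130 -140 0 -32; -165 -175 0 -40; -188 -203 0 -40; -188 -203 -40 -40; -188 -203 -80 -40; -188 -203 -120 -40; -188 -203 -150 -40; -188 -203 -150 -40; -188 -203 -150 -40"

```text
time_s: 33.9
tool_pos: [0.431, -0.3743, 0.1326]
tool_rot: [0.333, 0.943, 0.013, 0.001]
force: [0.3, -0.4, -0.1]
finger_gap: 0.0297
```

```bash
python3 - <<'E'
from h import *
s=r.read_state();p=s['tool_pos'];print(s['time_s'],p)
f,K,W=cam('wrist','w15')
hsv=cv2.cvtColor(f,cv2.COLOR_RGB2HSV)
B=np.array([.4185,-.3652,.097]);print(proj(K,W,B),proj(K,W,B+[.037,-.03,-.035]))
f2,K2,W2=cam('scene','sc15')
a=f2[200:300,220:320]; a=cv2.resize(a,None,fx=5,fy=5,interpolation=cv2.INTER_CUBIC)
b=cv2.resize(f,(400,250));o=np.zeros((500,800,3),np.uint8);o[:,:500]=a[:500];o[:188,500:]=cv2.resize(f,(300,188));o[200:500,500:]=cv2.resize(f[120:320,220:420],(300,300))
cv2.imwrite('pics/mix15.png',o[:,:,::-1])
E
```

```text
33.9 [ 0.43098018 -0.37434578  0.13264493]
[321.83281768 216.95749982] [321.254901   259.90515308]
```

View pics/mix15.png

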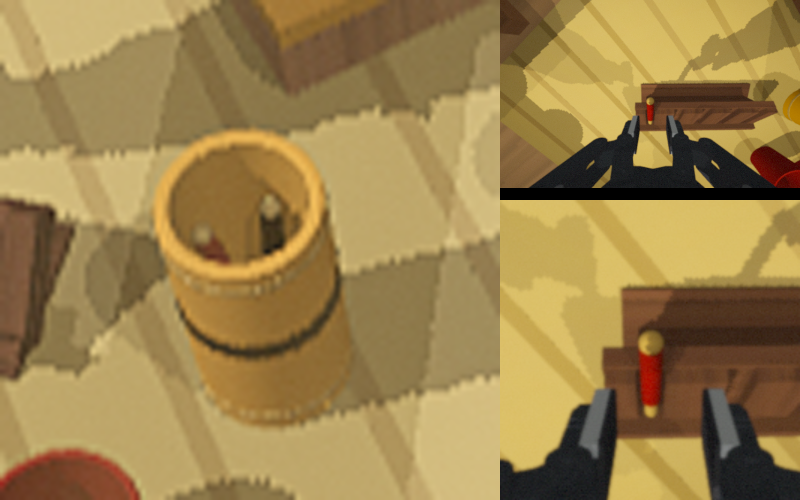

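Both styli stand in the ochre canister with their butts below the rim. The third stylus is between the jaws as predicted.

Emit:
play_rows:
  commands: "0 0 -20 0; 0 0 -35 0; 0 0 -44 0; 0 0 -44 0; 0 0 -44 0; 0 0 -44 0"

```text
time_s: 34.6
tool_pos: [0.4322, -0.3755, 0.091]
tool_rot: [0.333, 0.943, 0.012, 0.004]
force: [-0.5, 0.2, -0.4]
finger_gap: 0.0297
```

Emit:
play_rows:
  commands: "0 0 0 0; 0 0 0 0; 0 0 0 0; 0 0 0 0; 0 0 0 0; 0 0 0 0; 0 0 0 0"
  grip: 3

```text
time_s: 35.3
tool_pos: [0.4323, -0.3756, 0.0912]
tool_rot: [0.333, 0.943, 0.012, 0.004]
force: [-1.5, 0.0, 6.3]
finger_gap: 0.0074
```

Emit:
play_rows:
  commands: "0 0 40 0; 0 0 90 0; 0 0 140 0; 0 0 180 0; 30 37 190 8; 60 74 190 16; 90 112 190 24; 120 150 190 32; 150 187 190 34; 178 220 190 34; 183 226 180 34; 183 226 165 34"

```text
time_s: 36.5
tool_pos: [0.6165, -0.148, 0.2561]
tool_rot: [0.041, 0.999, 0.012, 0.001]
force: [0.0, -1.0, 0.1]
finger_gap: 0.0074
```

```bash
python3 - <<'E'
from h import *
s=r.read_state();p=s['tool_pos'];print(s['time_s'],p,s['finger_gap'])
M=R.from_quat(s['tool_rot']).as_matrix();h=-M[:,0];h[2]=0;print(h)
f2,K2,W2=cam('scene','sc16')
print('TCP goal',np.array([.6475,-.152])-.0327*h[:2])
E
```

```text
36.5 [ 0.6165446  -0.14796491  0.25605054] 0.007401140155413224
[ 0.99663721 -0.08194057  0.        ]
TCP goal [ 0.61490996 -0.14932054]
```

Emit:
play_rows:
  commands: "-1.5 -1.5 -20 0; -1.5 -1.5 -45 0; -1.5 -1.5 -65 0; -1.5 -1.5 -78 0; -1.5 -1.5 -84 0; -1.5 -1.5 -84 0; -1.5 -1.5 -84 0"

```text
time_s: 37.25
tool_pos: [0.6134, -0.1502, 0.1697]
tool_rot: [0.042, 0.999, 0.013, -0.001]
force: [1.7, -0.2, 0.1]
finger_gap: 0.0074
```

Emit:
play_rows:
  commands: "0 0 0 0; 0 0 0 0; 0 0 0 0; 0 0 0 0; 0 0 0 0; 0 0 20 0; 0 0 60 0; 0 0 100 0; -30 30 110 -8; -60 60 110 -16; -90 80 110 -24; -100 90 110 -32"
  grip: 45

```text
time_s: 38.45
tool_pos: [0.5105, -0.0586, 0.2798]
tool_rot: [0.318, 0.948, 0.012, 0.002]
force: [0.1, 0.6, 0.6]
finger_gap: 0.0448
```

Emit:
play_rows:
  commands: "-45 -10 0 -8; -45 -10 0 -16; -45 -10 0 -24; -45 -10 0 -32; -45 -10 0 -40; -45 -10 0 -48; -45 -10 0 -53; -45 -10 0 -53; -45 -10 0 -53"

```text
time_s: 39.35
tool_pos: [0.4655, -0.0686, 0.2799]
tool_rot: [0.706, 0.708, 0.01, 0.007]
force: [0.1, 0.6, -0.8]
finger_gap: 0.0452
```

```bash
python3 - <<'E'
from h import *
s=r.read_state();p=s['tool_pos'];print(s['time_s'],p,s['tool_rot'],s['joint_pos'][5])
f,K,W=cam('wrist','w17')
u,v=proj(K,W,np.array([.4646,-.0468,.066])).astype(int);print(u,v)
print(lidfit(.066,(u-75,v-75,u+75,min(v+75,250))))
f2,K2,W2=cam('scene','sc17')
a=f2[200:300,220:320]; a=cv2.resize(a,None,fx=5,fy=5,interpolation=cv2.INTER_CUBIC)
o=np.zeros((600,800,3),np.uint8);o[:500,:500]=a;o[:188,500:]=cv2.resize(f,(300,188));o[200:388,500:]=cv2.resize(f2,(300,188))
f3,_,_=cam('top');o[400:588,500:]=cv2.resize(f3,(300,188))
cv2.imwrite('pics/mix17.png',o[:,:,::-1])
E
```

```text
39.35 [ 0.46549222 -0.0685894   0.2798735 ] [0.70631174 0.70778866 0.01034438 0.00720635] -0.22666122349068277
319 158
(array([ 0.46483633, -0.04710117]), 0.03532196581363678, array([464.72756958, -47.10560226]), array([68.74573517, 69.24328613]))
```

View pics/mix17.png

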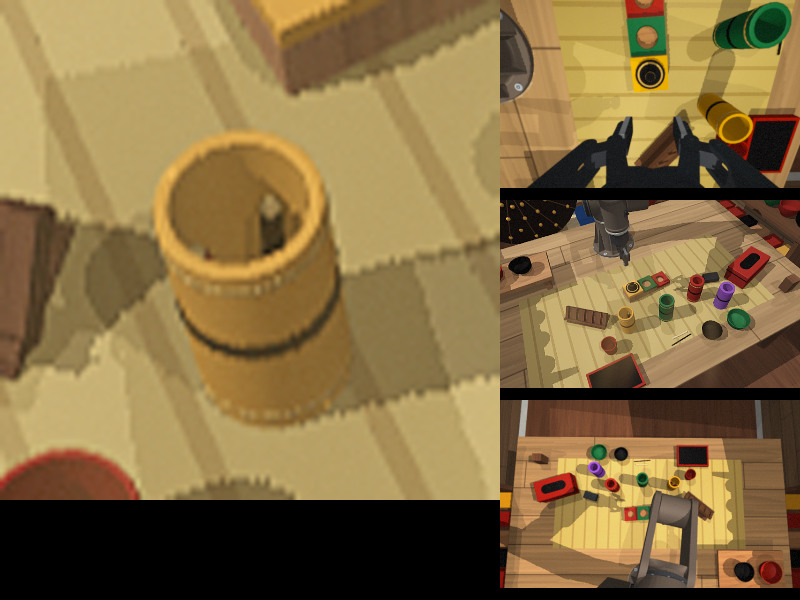

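The rest is empty, the third stylus has gone into the canister, and the lid is still seated at (.4648,-.0470). That was my 16th and last picture, so from here I go by numbers. Regrasping the lid.

Emit:
play_rows:
  commands: "-1.5 22 -40 0; -1.5 22 -80 0; -1.5 22 -120 0; -1.5 22 -160 0; -1.5 22 -180 0; -1.5 22 -193 0; -1.5 22 -194 0; -1.5 22 -194 0; -1.5 22 -194 0"

```text
time_s: 40.45
tool_pos: [0.4646, -0.0467, 0.0866]
tool_rot: [0.707, 0.707, 0.011, 0.008]
force: [-0.1, -0.1, 0.2]
finger_gap: 0.0448
```

Emit:
play_rows:
  commands: "0 0 0 0; 0 0 0 0; 0 0 0 0; 0 0 0 0; 0 0 0 0; 0 0 0 0; 0 0 0 0; 0 0 0 0"
  grip: 15
  force: 40

```text
time_s: 41.25
tool_pos: [0.4652, -0.0469, 0.0876]
tool_rot: [0.707, 0.707, 0.011, 0.008]
force: [-1.3, 0.4, 13.8]
finger_gap: 0.0204
```

Emit:
play_rows:
  commands: "0 0 10 0; 0 0 25 0; 0 0 60 0; 0 0 110 0; 0 0 155 0; 35 -35 155 0; 70 -75 155 0; 105 -115 155 0; 140 -155 155 0; 170 -190 155 0; 182 -198 150 0; 182 -198 150 0"

```text
time_s: 42.45
tool_pos: [0.6485, -0.247, 0.2374]
tool_rot: [0.707, 0.707, 0.011, 0.009]
force: [-0.2, -0.4, -0.9]
finger_gap: 0.0203
```

```bash
cat >> h.py <<'E'
def mouth2(f,K,W,guess=(.6475,-.152),z=.15,save=None):
    # outer silhouette of the rim: keep contour points whose plane position lies near the rim radius
    hsv=cv2.cvtColor(f,cv2.COLOR_RGB2HSV)
    m=((hsv[...,0]>10)&(hsv[...,0]<30)&(hsv[...,1]>200)&(hsv[...,2]>150)).astype(np.uint8)
    cs,h=cv2.findContours(m,cv2.RETR_CCOMP,cv2.CHAIN_APPROX_NONE)
    A=np.concatenate([c.reshape(-1,2) for c in cs if cv2.contourArea(c)>150])
    P=np.array([onz(K,W,u,v,z)[:2] for u,v in A])
    for rad in (.037,.0295):
        c=np.array(guess)
        for _ in range(6):
            d=np.hypot(*(P-c).T);Q=P[abs(d-rad)<.004]
            if len(Q)<20: break
            x,e=circ(Q,rad);c=x
        print(rad,c.round(4),len(Q),e)
E
python3 - <<'E'
from h import *
s=r.read_state();p=s['tool_pos'];print(s['time_s'],p,s['tool_rot'],s['force'])
f,K,W=cam('wrist','w18')
print(proj(K,W,np.array([.6475,-.152,.15])))
c,e=held(f,K,W,p[2]-.0216);print('lid',c,e,'off',c-p[:2])
mouth2(f,K,W);mouth(f,K,W)
print('w11');d=np.load('w11.npz');mouth2(d['f'],d['K'],d['W'])
print('w9');d=np.load('w9.npz');mouth2(d['f'],d['K'],d['W'])
E
```

```text
42.45 [ 0.64848309 -0.24698417  0.2374137 ] [0.70732586 0.7067445  0.01123449 0.00872456] [-0.21056615 -0.3996754  -0.94659675]
[319.82850699  81.30965508]
lid [ 0.64956658 -0.24811595] 0.0004884016613570125 off [ 0.00108349 -0.00113178]
0.037 [ 0.6486 -0.1517] 312 0.0011592752388665801
0.0295 [ 0.6496 -0.1508] 271 0.0009976937930713146
outer [ 0.6485 -0.1513  0.0358] err 0.0002 [321.04487179  77.08974359]
hole [ 0.6489 -0.1513  0.0302] err 0.0008 [322.39426523  76.61648746]
w11
0.037 [ 0.6472 -0.152 ] 201 0.0008321431695917199
0.0295 [ 0.6482 -0.1516] 120 0.0005503913825280538
w9
0.037 [ 0.6472 -0.1526] 208 0.0008085917138562273
0.0295 [ 0.6479 -0.152 ] 102 0.00038004799895610973
```

Emit:
play_rows:
  commands: "-1 5 -15 0; -1 12 -30 0; -1 12 -33 0; -1 12 -33 0; -1 12 -33 0"

```text
time_s: 43.0
tool_pos: [0.6465, -0.2336, 0.2057]
tool_rot: [0.707, 0.707, 0.011, 0.009]
force: [0.3, -0.4, -0.3]
finger_gap: 0.0207
```

```bash
python3 - <<'E'
from h import *
s=r.read_state();p=s['tool_pos'];print(s['time_s'],p)
f,K,W=cam('wrist','w19')
c,e=held(f,K,W,p[2]-.0216);print('lid',c,e,'off',c-p[:2])
mouth2(f,K,W);mouth(f,K,W)
E
```

```text
43.0 [ 0.64649038 -0.23364613  0.20573389]
lid [ 0.64741233 -0.23470602] 0.00042395156091251955 off [ 0.00092196 -0.00105988]
0.037 [ 0.6486 -0.1516] 357 0.0011738950162638372
0.0295 [ 0.6492 -0.1508] 331 0.0009713125240935643
outer [ 0.6485 -0.1512  0.0358] err 0.0002 [325.54061625  96.08403361]
hole [ 0.6487 -0.1514  0.0301] err 0.0011 [330.92010309  89.0128866 ]
```

Emit:
play_rows:
  commands: "1 40 0 0; 1 83 0 0; 1 83 0 0; 1 83 -8 0; 1 83 -13 0; 1 83 -13 0; 1 83 -13 0; 1 83 -13 0"

```text
time_s: 43.85
tool_pos: [0.6476, -0.1515, 0.1928]
tool_rot: [0.707, 0.707, 0.011, 0.009]
force: [0.9, 0.0, -1.1]
finger_gap: 0.0206
```

Emit:
play_rows:
  commands: "0 1 -1 0; 0 1 -2 0; 0 1 -3 0; 0 1 -4 0; 0 1 -4.5 0; 0 1 -4.5 0"

```text
time_s: 44.45
tool_pos: [0.6476, -0.1505, 0.1882]
tool_rot: [0.707, 0.707, 0.011, 0.009]
force: [0.4, -0.3, -0.3]
finger_gap: 0.0204
```

No force yet. Continuing down.

Emit:
play_rows:
  commands: "0 0 -1 0; 0 0 -2 0; 0 0 -3 0; 0 0 -4 0; 0 0 -5 0; 0 0 -5 0"

```text
time_s: 45.05
tool_pos: [0.6475, -0.1505, 0.183]
tool_rot: [0.707, 0.707, 0.011, 0.009]
force: [-1.0, -0.3, -0.0]
finger_gap: 0.0205
```

Emit:
play_rows:
  commands: "0 0 -2 0; 0 0 -3.5 0; 0 0 -4.5 0; 0 0 -5.5 0; 0 0 -6 0; 0 0 -6 0"

```text
time_s: 45.65
tool_pos: [0.6477, -0.1504, 0.1777]
tool_rot: [0.707, 0.707, 0.011, 0.009]
force: [-3.0, 1.3, 8.7]
finger_gap: 0.0205
```

Brim contact came at the expected height (8.7 N at 0.1777). One small push, then release and lift clear.

Emit:
play_rows:
  commands: "0 0 -0.6 0; 0 0 -0.6 0; 0 0 -0.6 0; 0 0 0 0; 0 0 0 0"

```text
time_s: 46.15
tool_pos: [0.6477, -0.1505, 0.1779]
tool_rot: [0.707, 0.707, 0.011, 0.009]
force: [-1.3, 1.0, 4.4]
finger_gap: 0.0204
```

Emit:
play_rows:
  commands: "0 0 0 0; 0 0 0 0; 0 0 0 0; 0 0 0 0; 0 0 0 0; 0 0 10 0; 0 0 40 0; 0 -20 80 0; 0 -40 110 0; 0 -40 110 0; 0 -40 110 0"
  grip: 45

```text
time_s: 47.25
tool_pos: [0.6479, -0.191, 0.2891]
tool_rot: [0.708, 0.706, 0.012, 0.01]
force: [-0.3, 0.3, -1.0]
finger_gap: 0.0448
```

```bash
python3 - <<'E'
from h import *
s=r.read_state();p=s['tool_pos'];print(s['time_s'],p,s['force'])
f,K,W=cam('wrist','w20')
u,v=proj(K,W,np.array([.6486,-.1514,.156])).astype(int);print(u,v)
for z in (.150,.156,.168):print(z,lidfit(z,(u-90,max(v-90,0),u+90,min(v+90,235))))
# brim against green/red checks: lid area in top & scene view
f2,K2,W2=cam('scene');a=f2[190:300,220:320].max(2)
q=proj(K2,W2,np.array([.6486,-.1514,.156]))
m=(f2[200:270,230:310].max(2)<60).astype(np.uint8)
n,l,st,ce=cv2.connectedComponentsWithStats(m);i=1+st[1:,4].argmax();print('scene lid blob',ce[i]+[230,200],st[i],'expected',q,proj(K2,W2,np.array([.6486,-.1514,.171])))
mouths=[('green',(.679,.048)),('red',(.643,.238))]
hsv=cv2.cvtColor(f2,cv2.COLOR_RGB2HSV)
for n_,m_ in (('ochre',(hsv[...,0]>14)&(hsv[...,0]<30)&(hsv[...,1]>190)),):
    b=m_[200:310,230:310].astype(np.uint8);c=max(cv2.findContours(b,0,1)[0],key=cv2.contourArea)
    print(n_,'box',cv2.boundingRect(c),cv2.minAreaRect(c),'axis px',proj(K2,W2,np.array([.6486,-.1514,0])),proj(K2,W2,np.array([.6486,-.1514,.15])))
E
```

```text
47.25 [ 0.64791101 -0.19095254  0.28913524] [-0.25415649  0.29792599 -1.04681245]
321 152
0.15 (array([ 0.64880276, -0.1517123 ]), 0.03662557899951935, array([ 648.56665039, -151.87615967]), array([71.25623322, 71.75421906]))
0.156 (array([ 0.64869356, -0.15099964]), 0.03577505052089691, array([ 648.47216797, -150.96017456]), array([69.7201004 , 70.06650543]))
0.168 (array([ 0.64836746, -0.14897625]), 0.034102484583854675, array([ 648.26928711, -149.16021729]), array([66.40174103, 66.87708282]))
scene lid blob [281.15384615 232.15384615] [48 28  6  9 13] expected [267.33233233 238.54965295] [266.45271821 234.89544348]Traceback (most recent call last):
  File "<stdin>", line 14, in <module>
ValueError: max() iterable argument is empty
```

```bash
python3 - <<'E'
import cv2,numpy as np
for n in ('scene0','sc17'):
    h=cv2.cvtColor(cv2.imread(f'pics/{n}.png'),cv2.COLOR_BGR2HSV)[120:330,60:420]
    m=(((h[...,0]<6)|(h[...,0]>173))&(h[...,1]>180)).astype(np.uint8)
    k,l,s,c=cv2.connectedComponentsWithStats(m)
    print(n,[(c[i]+[60,120]).round().tolist()+[int(s[i,4])] for i in range(1,k) if s[i,4]>12])
from h import *
mm=cv2.imread('pics/sc15.png').astype(int)-cv2.imread('pics/sc17.png').astype(int)
d=(abs(mm).max(2)>45)[215:255,245:290];print('changed px in bore',d.sum())
E
```

```text
scene0 [[345.0, 169.0, 531], [413.0, 172.0, 290], [411.0, 190.0, 228], [409.0, 205.0, 292], [408.0, 215.0, 27], [149.0, 223.0, 36], [201.0, 237.0, 114], [218.0, 306.0, 41]]
sc17 [[344.0, 168.0, 554], [413.0, 172.0, 295], [410.0, 190.0, 228], [409.0, 205.0, 290], [408.0, 215.0, 27], [218.0, 301.0, 27]]
changed px in bore 217
```

There are no stray red styli on the mat, the bore contents changed as expected, and the other canisters and the cup haven't moved. Handing in.

```bash
python3 -c "
from plant import r
print(r.close_job())"
```

```text
the job is handed in; nothing more can be done
None
```

I handed the job in at about 47 s on the robot's clock. No verdict is reported.

**Gauge:** The lid stayed standing on the red and green wells, even when wiggled ±2 mm. It dropped fully into the ochre well with about 4–5 mm of play, so it is the 55 mm plug and belongs to the ochre canister.

**Styli and lid:** I lifted all three styli from the rest, lowered each point-first into the ochre canister and released them there. I then closed it with the lid. The brim met the rim at the expected height (tool at 0.1777 m, against 0.1776 m expected).

**Last checks**
- **Lid:** it measured at (.6486, -.151), within 1 mm of the mouth centre, and its apparent size matches a seated brim.
- **Rest and mat:** the rest was empty and no stray red stylus showed on the mat.
- **Red and green canisters, cup, stone:** in the last view the red canister had not moved. The green canister, the cup and the stone looked unchanged in that view but were not measured, and no move went near any of the four.
- **Gripper:** it was open and clear of everything, about 11 cm above the lid.

**Not fully confirmed**
- **Third stylus:** I never saw it directly in the canister. I infer it from the empty rest, the changed picture of the bore and the unobstructed lid.
- **Final scene camera check:** it found neither the lid nor the ochre canister, probably because the arm was in the way. The final lid position therefore rests on the wrist camera and the seating force alone.

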